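Load the bonding press with slotted weights

ROBOT

A 7-joint arm with a two-finger parallel gripper is mounted at the origin on a cart in front of the work surface, level with it; the furniture and walls round the work are solid. World frame = base frame: x ahead of the robot, y to its left, z up, the work surface at z = 0. Lengths are in m, angles in rad, forces in N, time in s.
With the tool pointing down it reaches from about 0.4 to 0.85 m from the base axis. Payload 4.5 kg.
Tool frame: the origin (TCP) lies at the very end of the fingers, on their centre line; the grasp point (between the pads) lies 19 mm behind it (r.grip_depth is the z of the grasp point in the tool frame, in m); z points along the fingers, y is the line along which they close (so a half turn about z gives the same grasp; the last joint's range is limited). The gripper opens to 88 mm and grips with 3 to 60 N. Pads are 18 mm wide; open, the fingers measure 123 mm over their backs; the gripper's body (75 mm by 187 mm) begins 45 mm behind the grasp point.
Start: joints at [-1.224, 0.689, -0.195, 1.565, 0.157, 0.902, -0.215], TCP at [0.192, 0.595, 0.239] pointing down, gripper open.
Joint ranges: [-3.01, 3.01], [-0.46, 2.08], [-1.47, 1.51], [0.13, 2.56], [-1, 4.14], [0.04, 2.09], [-2.66, 2.66]. Speed limits (rad/s): [2.57, 2.57, 3.14, 3.14, 3.14, 3.14, 3.14].

INTERFACE

Orientations are given as a unit quaternion [x, y, z, w].
In Python, from plant import r gives the robot as it stands.
- The arm moves only by the tool creep_tool, called after "Request:" as a command line: name --argument value ..., lists and objects as JSON in quotes. Schema: {"type":"object","properties":{"offsets":{"type":"string"},"clamp_n":{"type":"number"},"only":{"type":"string"},"quiet":{"type":"boolean"},"lines":{"type":"string"}},"required":["offsets"],"additionalProperties":false}. offsets is a string of 1 to 10 rows, parted by a bar, with the numbers parted by spaces; each row has 7 numbers: the opening from 0.0 (shut) to 1.0 (fully open), then dx, dy, dz in mm, then a rotation vector rx, ry, rz in rad; each row is the pose to reach, as a shift and turn from the pose commanded when the call began, along the tool's axes at that moment; what a row does not reach only later rows make up. A row lasts 1/10 s, in which the tool goes at most 0.05 m and 0.15 rad, less where a joint would pass 70% of its speed; a pose out of reach is approached as far as the arm can. The fingers move at their own pace and stop on an object; clamp_n is the grip in N (left out, the last holds). Time passes only in rows, so rows that do not move let the fingers close. The tool returns the time, the measured TCP pose, the force, the opening and the grip force at its end. only (a regular expression) keeps the lines of the reply that match it, lines (a string "A,B") keeps lines A to B, and quiet returns only ok. Input that does not fit is refused with a message, and nothing moves.
- r.get_state(): the state, without advancing time (a new reading comes with each control period).
- r.snapshot(name): name is "side" or "top" or "wrist"; returns the picture (400x640x3 uint8, red, green, blue); there is no depth.
- r.camera_params(name): a dict with "fx", "fy", "cx", "cy" (pixels), "rvec" (rotation vector, rad) and "tvec" (3), from world to camera coordinates, as OpenCV has them. Camera axes: x right, y down, z forward; pixel columns grow to the right and rows downward; lengths in m; the calibration is good to about 2 mm. A picture is of the moment at which its call begins: read the wrist's pose just before it. camera_params takes no time and is no camera call; for the wrist camera it gives the pose at the moment of the call.
- r.finish_job(): hands the job in; it is judged then, once.
The state is a dict: "clock": time; "q": joint angles; "qd": joint speeds; "joint_torque": joint torques, N m; "tool_pos": TCP position; "eef_rot": TCP orientation; "contact_force": force on the tool from outside, world axes, zero at the start; "moment": the same for the moment, N m; "opening": opening from 0.0 (shut) to 1.0 (fully open); "finger_force": force on a finger pad.
Only numpy, scipy, OpenCV 4.12 (cv2) and the standard library are available. Lean on these libraries where they do the work, as an engineer would, in place of code of your own. Each camera call takes 0.05 s, during which the arm holds its last target. There are 200 camera calls.

TASK

A coverglass has just been glued into the dish under the small bonding press, which has its large slotted weight on already. With the press lever still standing up, slide the medium weight and then the small one onto the stem, each lying flat and fully home on the one below it with its slot turned to face opposite the slot of the weight below. Then swing the lever fully down towards the front to lower the load onto the dish, and leave the other things on the bench where they are.

Things in the scene. Friction and masses are not known exactly. Their poses are not given: they have to be found in the camera images.
- press: bonding press, fixed: aluminium base 116 (x) x 176 (y) mm, top 14 mm up, dish on it; crosshead 40 x 176 mm, top 62 mm up, on two columns; through its middle a plunger with weight pan and stem on top. Origin at the middle of the base's underside, z up, x to the back, front (-x) roughly to the robot. Weights slide onto the stem from front or back, between the columns (134 mm apart inside).
- column_left (a point): top of the left (+y) threaded column: upright steel rod of 10 mm diameter, 72 mm left of the press's middle, 118 mm high over the bench; it keeps weights from going on from the side
- column_right (a point): top of the right (-y) column, the same, 72 mm right of the press's middle
- pan_top (a point): middle of the upper face of the round steel weight pan (67 mm across), on the stem's axis, 76 mm over the bench with the lever up, 69 mm with it down; axes as the press's. The stem, a steel rod of 6 mm diameter, stands 44 mm up from here to the underside of its head
- stem_head (a point): top of the stem's head, 53.5 mm above the pan: a steel knob of 14 mm diameter and 9.5 mm height, too wide to pass through the slots, so that weights go on sideways below it
- weight_large: slotted steel weight: flat disc 64 mm across, 12 mm thick, about 290 g, lying on the pan with the stem in its slot, facing any way. A slot 9 mm wide runs from its rim to its axis and ends there in a half round; its mouth is flared to 16 mm. Origin on the disc's axis at its underside, z up, x along the slot's middle from the axis to the mouth
- weight_medium: slotted steel weight: flat disc 54 mm across, 12 mm thick, about 200 g, lying on the bench at the start. A slot 9 mm wide runs from its rim to its axis and ends there in a half round; its mouth is flared to 16 mm. Origin on the disc's axis at its underside, z up, x along the slot's middle from the axis to the mouth
- weight_small: slotted steel weight: flat disc 44 mm across, 10 mm thick, about 110 g, lying on the bench at the start. A slot 9 mm wide runs from its rim to its axis and ends there in a half round; its mouth is flared to 16 mm. Origin on the disc's axis at its underside, z up, x along the slot's middle from the axis to the mouth
- weight_large_slot (a point): point on the middle line of the slot of the large weight, 20 mm from the disc's axis towards the mouth, at half thickness; tells which way the slot faces
- weight_medium_slot (a point): point on the middle line of the slot of the medium weight, 20 mm from the disc's axis towards the mouth, at half thickness; tells which way the slot faces
- weight_small_slot (a point): point on the middle line of the slot of the small weight, 20 mm from the disc's axis towards the mouth, at half thickness; tells which way the slot faces
- lever (a joint): cam lever at the left (+y) end of the crosshead: 0 standing upright (pan raised), 1.4 swung forward (-x of the press) and down to its stop (80 degrees, pan 7 mm lower). It turns about a line along the press's y, 54 mm over the bench, through the press's middle plane x = 0; it stays where it is left, and moving it takes about 3 N at the grip
- lever_grip (a point): middle of the lever's black round grip (13 mm diameter, 40 mm long, along the press's y), 60 mm from the lever's axis and 124 mm left of the press's middle; 114 mm over the bench at the start, 64 mm and 59 mm further forward at the stop. The arm is 26 mm to the inner side (-y) of this point, the free end 20 mm to the outer side
- dish: clear round culture dish, 54 mm across and 12 mm high, loose on the bench; origin at the middle of its underside
- brown_bottle: small brown bottle with red cap, 29 mm across, 58 mm high, loose; origin at the middle of its underside
- pot: white open pot, 60 mm across, 62 mm high, loose; origin at the middle of its underside
- pipette: grey hand pipette lying on the bench, 216 mm long along its y, 34 mm wide, 26 mm high, loose; origin near its middle at the underside
- marker: white marker pen with red cap lying on the bench, 132 mm long along its y, 11 mm thick, loose; origin at its middle at the underside
- tweezers: steel tweezers lying on the bench, 122 mm long along its y, 9 mm wide, 11 mm high, loose; origin at the middle at the underside
- tip_rack: closed box of pipette tips, 70 (x) x 110 (y) x 62 mm, blue with clear lid, loose; origin at the middle of its underside

How it is judged:
By the outcome, as a careful person would: the job done as asked, in the order asked, and still so for the second after the job is handed in, with the robot touching nothing.
It also fails if it takes over 72 s, if anything falls off the work surface, if the arm or the gripper's body presses on something with over 40 N, if the wrist force passes 120 N, or if a joint passes its speed limit or range.

## Working session

There is one attempt and no reset: what is moved stays moved. The work goes in short steps, Python scripts to look and compute and a tool call to move; the robot and the scene stay as the last step left them, time stands still between calls to the robot, and variables do not carry over. Pictures are saved under pics/ and viewed, at most 10 in all, crops included, and the job is handed in when it is done.

```bash
ls; mkdir -p pics
```

Run:
```python
from plant import r
import cv2,numpy as np
s=r.get_state();print(s['clock'],s['tool_pos'],s['eef_rot'],s['opening'],r.grip_depth)
for n in ['side','top','wrist']:
    p=r.camera_params(n);print(n,{k:np.round(v,4).tolist() for k,v in p.items()})
    cv2.imwrite(f'pics/{n}0.png',r.snapshot(n)[:,:,::-1])
```

```text
pics
plant.py
0.0 [0.19223492 0.5940383  0.2379169 ] [ 1.55760371e-01  9.87794446e-01 -9.15020189e-04 -4.89354727e-05] 1.001921485532175 -0.0187
side {'fx': 518.0184, 'fy': 518.0184, 'cx': 317.0075, 'cy': 197.4721, 'rvec': [2.4637, -0.7029, 0.2289], 'tvec': [-0.51, 0.2928, 1.1852]}
top {'fx': 398.1945, 'fy': 398.1945, 'cx': 324.0821, 'cy': 207.3614, 'rvec': [2.146, -2.1816, 0.0811], 'tvec': [-0.0129, 0.566, 1.0372]}
wrist {'fx': 360.7397, 'fy': 360.7397, 'cx': 323.6331, 'cy': 203.0983, 'rvec': [-2.3126, -1.6834, -0.277], 'tvec': [-0.6241, -0.0441, 0.3921]}
```

```bash
sleep 1; python3 -c "
import cv2,numpy as np
a=cv2.imread('pics/top0.png');cv2.imwrite('pics/top0b.png',cv2.resize(a,(800,500),interpolation=cv2.INTER_CUBIC))
a=cv2.imread('pics/side0.png');cv2.imwrite('pics/side0b.png',cv2.resize(a,(800,500),interpolation=cv2.INTER_CUBIC))"
```

```text
(no output)
```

View pics/top0b.png

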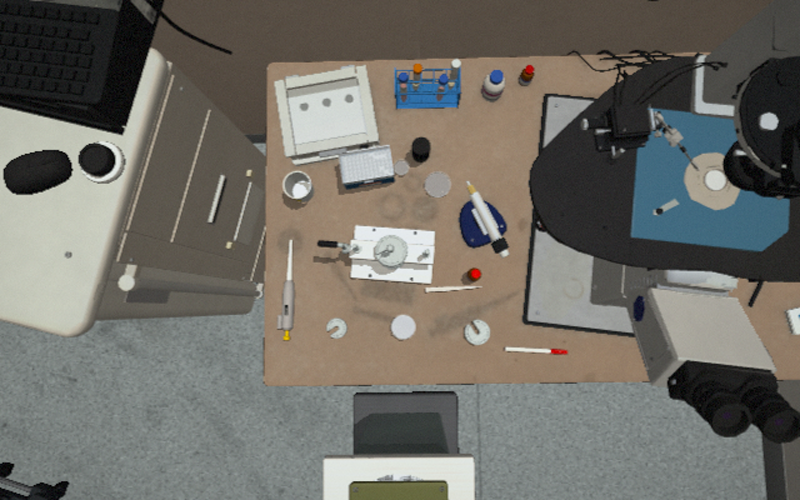

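View pics/side0b.png

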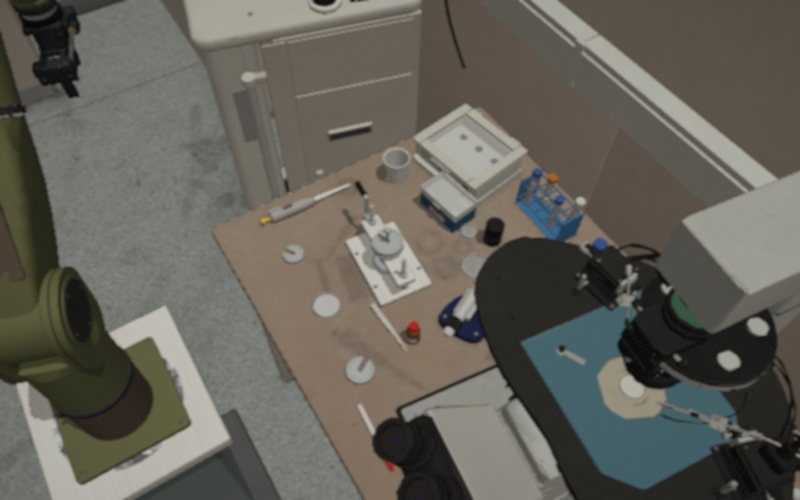

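Top view (800-px scale): press at about (392,252), with the lever grip at (327,244). The small weight is at (336,328), slot to the upper right. A plain disc, the dish, is at (403,327). The medium weight is at (477,332), slot to the upper left. The side view agrees.

Create h.py:
```python
import cv2,numpy as np
from scipy.spatial.transform import Rotation as R
from plant import r
def ray(p,uv):
    Rm=R.from_rotvec(p['rvec']).as_matrix();c=-Rm.T@p['tvec']
    d=Rm.T@np.array([(uv[0]-p['cx'])/p['fx'],(uv[1]-p['cy'])/p['fy'],1]);return c,d/np.linalg.norm(d)
def atz(p,uv,z):
    c,d=ray(p,uv);return c+d*(z-c[2])/d[2]
def tri(obs):
    A=0;b=0
    for p,uv in obs:
        c,d=ray(p,uv);M=np.eye(3)-np.outer(d,d);A=A+M;b=b+M@c
    X=np.linalg.solve(A,b)
    return X,[round(np.linalg.norm((np.eye(3)-np.outer(d,d))@(X-c))*1e3,2) for c,d in [ray(*o) for o in obs]]
def proj(p,X):
    return cv2.projectPoints(np.array(X,float).reshape(-1,3),np.array(p['rvec'],float),np.array(p['tvec'],float),np.array([[p['fx'],0,p['cx']],[0,p['fy'],p['cy']],[0,0,1.]]),None)[0].reshape(-1,2)
def crop(img,u,v,w,h,k,name):
    a=img[max(0,v-h//2):v+h//2,max(0,u-w//2):u+w//2]
    cv2.imwrite(name,cv2.resize(a,None,fx=k,fy=k,interpolation=cv2.INTER_CUBIC))
def tool():
    s=r.get_state();return np.array(s['tool_pos']),R.from_quat(s['eef_rot'])
def rel(pos,yaw):
    "pose: tool straight down, tool y (closing) axis at world yaw; prints shift + rotvec in present tool axes"
    p,Q=tool();y=np.array([np.cos(yaw),np.sin(yaw),0]);z=np.array([0,0,-1.]);x=np.cross(y,z)
    T=R.from_matrix(np.c_[x,y,z]);best=min([(Q.inv()*T).as_rotvec(),(Q.inv()*T*R.from_euler('z',np.pi)).as_rotvec()],key=np.linalg.norm)
    return np.round(Q.inv().apply(np.array(pos)-p),4),np.round(best,4)
```

Run:
```python
from h import *
p=r.camera_params('top')
for n,u,v,z in [('small',336,328,.01),('med',477,332,.012),('dish',403,327,.012),('stemhead',391,249,.13),('grip',327,244,.114),('pot',297,186,.06),('bottle',474,274,.058),('pipL',285,338,.02)]:
    print(n,atz(p,(u*.8,v*.8),z).round(3))
w=r.camera_params('wrist');Rm=R.from_rotvec(w['rvec']).as_matrix()
pos,Q=tool();print('cam in tool',Q.inv().apply(-Rm.T@w['tvec']-pos).round(4),'\n',(Q.inv().as_matrix()@Rm.T).round(3));print(Q.as_matrix().round(3))
```

```text
small [0.421 0.129 0.01 ]
med [ 0.409 -0.173  0.012]
dish [ 0.421 -0.015  0.012]
stemhead [0.576 0.003 0.13 ]
grip [0.59  0.13  0.114]
pot [0.721 0.203 0.06 ]
bottle [ 0.53  -0.164  0.058]
pipL [0.402 0.236 0.02 ]
cam in tool [ 0.0853  0.0005 -0.1456] 
 [[-0.    -0.946 -0.324]
 [ 1.     0.    -0.001]
 [ 0.001 -0.324  0.946]]
[[-0.952  0.308 -0.   ]
 [ 0.308  0.952 -0.001]
 [-0.    -0.001 -1.   ]]
```

```bash
python3 -c "
from h import *
print(rel([.45,.07,.25],np.pi/2))"
```

```text
(array([-0.4066, -0.4195, -0.0113]), array([-1.400e-03, -1.000e-04, -3.127e-01]))
```

The rows are not in the units I measure in: shifts go in mm. I convert before sending: -0.4195 m is -419.5, -0.4066 m is -406.6.

Request:
creep_tool --offsets "1 -200 -210 -10 0 0 -0.15 | 1 -406.6 -419.5 -11.3 0 0 -0.3127 | 1 -406.6 -419.5 -11.3 0 0 -0.3127 | 1 -406.6 -419.5 -11.3 0 0 -0.3127 | 1 -406.6 -419.5 -11.3 0 0 -0.3127 | 1 -406.6 -419.5 -11.3 0 0 -0.3127 | 1 -406.6 -419.5 -11.3 0 0 -0.3127 | 1 -406.6 -419.5 -11.3 0 0 -0.3127 | 1 -406.6 -419.5 -11.3 0 0 -0.3127 | 1 -406.6 -419.5 -11.3 0 0 -0.3127"

```text
clock: 1.15
tool_pos: [0.4134, 0.1442, 0.2486]
eef_rot: [-0.0, 1.0, 0.0, 0.0]
contact_force: [2.3, -0.2, -0.1]
opening: 1.002
finger_force: 0.0
```

```bash
python3 -c "
from h import *
print(rel([.45,.07,.25],np.pi/2))"
```

```text
(array([-0.0366, -0.0742, -0.0014]), array([0.0001, 0.0002, 0.0002]))
```

Scaled: -0.074 m is -74, -0.037 m is -37.

Request:
creep_tool --offsets "1 -37 -74 0 0 0 0 | 1 -37 -74 0 0 0 0 | 1 -37 -74 0 0 0 0 | 1 -37 -74 0 0 0 0"

```text
clock: 1.55
tool_pos: [0.4497, 0.0718, 0.2483]
eef_rot: [0.001, 1.0, 0.0, -0.0]
contact_force: [0.5, 0.1, -0.7]
opening: 1.001
finger_force: 0.0
```

Create snap.py:
```python
import sys,pickle
from h import *
n=sys.argv[1];p=r.camera_params('wrist');im=r.snapshot('wrist')[:,:,::-1]
cv2.imwrite(f'pics/{n}.png',im);pickle.dump(p,open(f'pics/{n}.pkl','wb'))
```

```bash
python3 snap.py A
```

```text
(no output)
```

Request:
creep_tool --offsets "1 0 -50 0 0 0 0 | 1 0 -100 0 0 0 0 | 1 0 -150 0 0 0 0 | 1 0 -150 0 0 0 0 | 1 0 -150 0 0 0 0"

```text
clock: 2.1
tool_pos: [0.4497, -0.0773, 0.2485]
eef_rot: [0.0, 1.0, 0.0, -0.0]
contact_force: [0.7, 1.2, -0.1]
opening: 1.004
finger_force: 0.0
```

```bash
python3 snap.py B
python3 -c "
import cv2,numpy as np
for n in 'AB':
  a=cv2.imread(f'pics/{n}.png');cv2.imwrite(f'pics/{n}2.png',cv2.resize(a,(800,500),interpolation=cv2.INTER_CUBIC))"
```

```text
(no output)
```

View pics/A2.png

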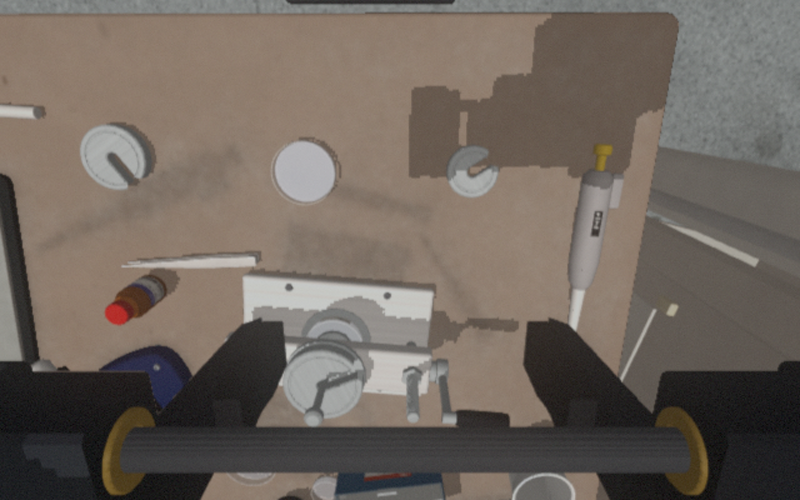

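View pics/B2.png

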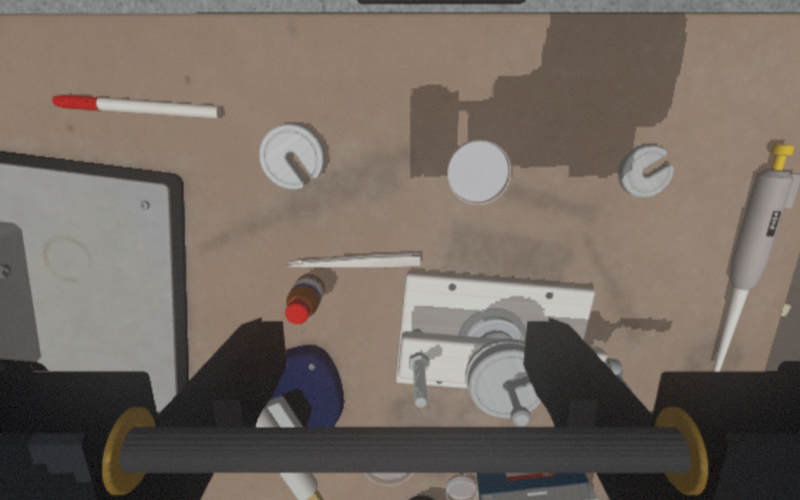

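A shows the medium weight at (113,156), small weight at (472,172), stem head at (313,417) and the large disc centred near (324,380). In B the medium is at (291,156) and the small at (646,171). The large weight's slot isn't clear from here, so I'll look at the press from nearer.

Scaled: -0.05 m is -50, 0.05 m is 50.

Request:
creep_tool --offsets "1 -50 20 0 0 0 0 | 1 -100 40 0 0 0 0 | 1 -140 50 0 0 0 0 | 1 -140 50 0 0 0 0 | 1 -140 50 0 0 0 0 | 1 -140 50 0 0 0 0"

```text
clock: 2.75
tool_pos: [0.5883, -0.0265, 0.2482]
eef_rot: [-0.001, 1.0, -0.0, -0.001]
contact_force: [-1.0, 0.0, 0.1]
opening: 1.004
finger_force: 0.0
```

```bash
python3 snap.py C
```

Request:
creep_tool --offsets "1 0 50 0 0 0 0 | 1 0 90 0 0 0 0 | 1 0 90 0 0 0 0 | 1 0 90 0 0 0 0"

```text
clock: 3.2
tool_pos: [0.5887, 0.0628, 0.2488]
eef_rot: [-0.001, 1.0, -0.0, -0.0]
contact_force: [0.4, -0.2, 0.3]
opening: 1.002
finger_force: 0.0
```

```bash
python3 snap.py D
```

Run:
```python
from h import *
import pickle
L=[]
for n in 'CD':
  p=pickle.load(open(f'pics/{n}.pkl','rb'));u,v=proj(p,[.576,.003,.10])[0];print(n,u,v)
  im=cv2.imread(f'pics/{n}.png');u=int(min(max(u,100),540));v=int(min(max(v,100),300))
  print('crop origin',u-100,v-100)
  L.append(cv2.resize(im[v-100:v+100,u-100:u+100],None,fx=2,fy=2,interpolation=cv2.INTER_CUBIC))
A=cv2.imread('pics/A.png');B=cv2.imread('pics/B.png')
def c(im,u,v,w=33,h=33,k=3): 
  return cv2.resize(im[v-h:v+h,u-w:u+w],None,fx=k,fy=k,interpolation=cv2.INTER_CUBIC)
row=np.hstack([c(A,90,125),c(A,378,137),c(B,233,125),c(B,517,137)])
row=np.pad(row,((0,200-198),(0,800-792),(0,0)))
cv2.imwrite('pics/m1.png',np.vstack([np.hstack(L),row]))
```

```text
C 358.423120004178 172.2892362086963
crop origin 258 72
D 251.81723768476712 171.0659767641996
crop origin 151 71
```

View pics/m1.png

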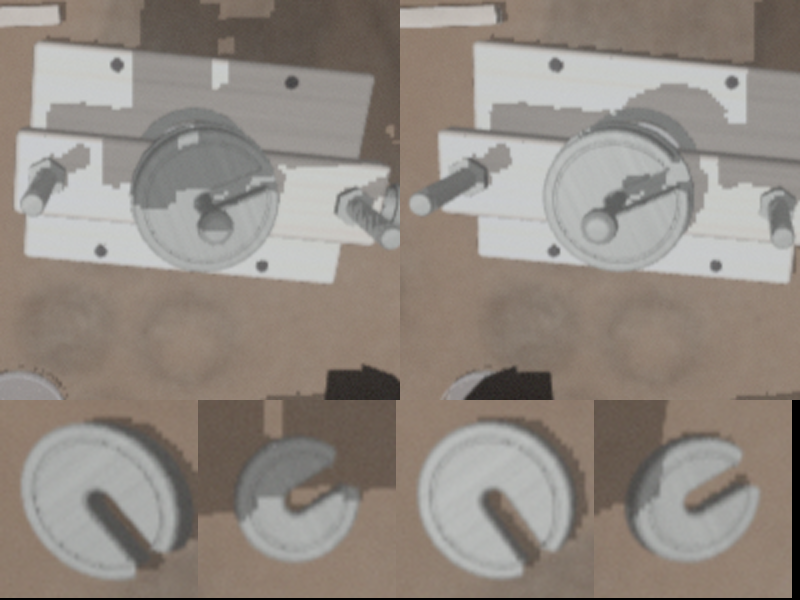

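C and D: the large weight's slot faces image right and slightly up, that is left (+y) and a little forward. Stem head at crop C (215,225) and D (200,228). Column tops are at C (33,204)/(392,237) and D (21,204)/(383,237). The press is turned about 5°. Medium slot points image down-right; small slot points right and slightly up.

Create meas.py:
```python
from h import *
import pickle
P={n:pickle.load(open(f'pics/{n}.pkl','rb')) for n in 'ABCD'}
f=lambda o,c,k:(o[0]+(c[0]+.5)/k-.5,o[1]+(c[1]+.5)/k-.5)
oC,oD=(258,72),(151,71)
def two(n,c,d):
    X=tri([(P['C'],f(oC,c,2)),(P['D'],f(oD,d,2))]);print(n,X[0].round(4),X[1]);return X[0]
h=two('head',(215,225),(200,228));cr=two('colR',(33,204),(21,204));cl=two('colL',(392,237),(383,237))
a=two('base corner fr-right',(38,43),(75,43))
print('mid cols',(cr+cl)/2,'yaw',np.degrees(np.arctan2(*(cl-cr)[1::-1]))-90, np.linalg.norm(cl-cr))
d=two('disc large',(205,197),(217,197))
for n,o,c in [('C',oC,((206,203),(275,185))),('D',oD,((217,202),(287,182)))]:
    s,m=[atz(P[n],f(o,x,2),.088) for x in c];print('slot L',n,s.round(4),m.round(4),np.degrees(np.arctan2(*(m-s)[1::-1])))
for nm,z,(oa,ca,ma),(ob,cb,mb) in [('med',.012,((57,92),(100,100),(150,160)),((200,92),(99,100),(145,160))),('small',.01,((345,104),(100,99.5),(148,73)),((484,104),(104,99.5),(154,69)))]:
    X=tri([(P['A'],f(oa,ca,3)),(P['B'],f(ob,cb,3))]);print(nm,X[0].round(4),X[1])
    for n,o,c,m in [('A',oa,ca,ma),('B',ob,cb,mb)]:
        s,m=atz(P[n],f(o,c,3),z),atz(P[n],f(o,m,3),z);print(n,s.round(4),np.degrees(np.arctan2(*(m-s)[1::-1])))
```

```bash
python3 meas.py
```

```text
head [0.5805 0.0063 0.1235] [np.float64(0.7), np.float64(0.7)]
colR [ 0.5732 -0.065   0.1174] [np.float64(0.1), np.float64(0.1)]
colL [0.5864 0.0781 0.1172] [np.float64(0.11), np.float64(0.11)]
base corner fr-right [ 0.5157 -0.0736  0.0146] [np.float64(0.03), np.float64(0.03)]
mid cols [0.57979617 0.00655467 0.11730197] yaw -5.2872343493773855 0.1437254511844554
disc large [0.5784 0.0062 0.0831] [np.float64(0.08), np.float64(0.08)]
slot L C [0.5798 0.0062 0.088 ] [0.5717 0.0358 0.088 ] 105.29515158631442
slot L D [0.5795 0.007  0.088 ] [0.5706 0.0377 0.088 ] 106.23676508230898
med [ 0.4089 -0.1718  0.0111] [np.float64(0.22), np.float64(0.22)]
A [ 0.4086 -0.1713  0.012 ] 32.42335514200531
B [ 0.409  -0.1716  0.012 ] 34.87548144555365
small [0.4219 0.1299 0.0088] [np.float64(0.01), np.float64(0.01)]
A [0.4218 0.1298 0.01  ] 119.31487680852946
B [0.4217 0.1293 0.01  ] 124.13158826635673
```

```bash
python3 -c "
from h import *
print(np.round(r.get_state()['q'],2), r.get_state()['clock'])
for y in (124,110): print(rel([.409,-.172,.12],np.radians(y)))"
```

```text
[ 0.01  0.65 -0.34  1.65  0.26  0.89  1.14] 3.25
(array([ 0.1799, -0.2329,  0.1291]), array([-0.0012, -0.001 , -0.5936]))
(array([ 0.1799, -0.2329,  0.1291]), array([-0.0013, -0.0008, -0.3493]))
```

Scaled: -0.233 m is -233, 0.18 m is 180.

Request:
creep_tool --offsets "1 50 -60 20 0 0 -0.15 | 1 180 -233 129 0 0 -0.594 | 1 180 -233 129 0 0 -0.594 | 1 180 -233 129 0 0 -0.594 | 1 180 -233 129 0 0 -0.594 | 1 180 -233 129 0 0 -0.594 | 1 180 -233 129 0 0 -0.594 | 1 180 -233 129 0 0 -0.594 | 1 180 -233 129 0 0 -0.594 | 1 180 -233 129 0 0 -0.594"

```text
clock: 4.25
tool_pos: [0.4113, -0.1703, 0.1202]
eef_rot: [-0.293, 0.956, -0.0, 0.001]
contact_force: [0.5, 0.0, -0.3]
opening: 0.999
finger_force: 0.0
```

```bash
python3 snap.py E
```

Run:
```python
from h import *
import pickle
p=pickle.load(open('pics/E.pkl','rb'));im=cv2.imread('pics/E.png')
print(proj(p,[.409,-.172,.012]))
def circ(ax,z,rr): 
    t=np.linspace(0,2*np.pi,80);return np.c_[ax[0]+rr*np.cos(t),ax[1]+rr*np.sin(t),0*t+z]
k=4;o=proj(p,[.409,-.172,.012])[0].astype(int)-[75,75]
c=cv2.resize(im[o[1]:o[1]+150,o[0]:o[0]+150],None,fx=k,fy=k,interpolation=cv2.INTER_CUBIC);print(o)
cv2.polylines(c,[((proj(p,circ((.409,-.172),.012,.027))-o+.5)*k-.5).astype(int)],True,(0,0,255),1)
cv2.imwrite('pics/E2.png',c)
print(r.get_state()['tool_pos'])
```

```text
[[322.74561678 196.54543426]]
[247 121]
[ 0.41140844 -0.17005102  0.12016669]
```

View pics/E2.png

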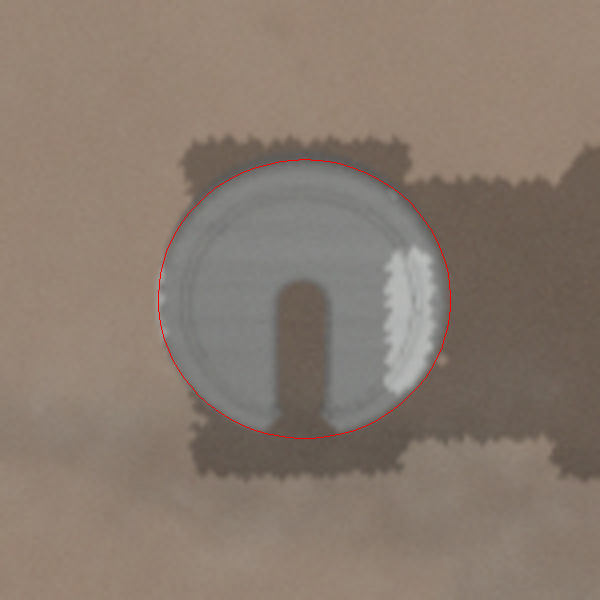

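The projected circle lies on the medium disc to within about 1 mm. The slot runs straight down the image, so it is square to the closing line and its yaw is 34°.

```bash
python3 -c "
from h import *
print(rel([.4088,-.1719,.0035],np.radians(124)))"
```

```text
(array([3.500e-03, 1.000e-04, 1.167e-01]), array([-0.0012,  0.0025,  0.0021]))
```

Scaled: 0.1 m is 100, 0.08 m is 80.

Request:
creep_tool --offsets "1 1 0 40 0 0 0 | 1 2 0 80 0 0 0 | 1 2 0 100 0 0 0 | 1 2 0 100 0 0 0"

```text
clock: 4.7
tool_pos: [0.4092, -0.1716, 0.0258]
eef_rot: [-0.294, 0.956, 0.001, -0.003]
contact_force: [-0.0, -0.0, 0.6]
opening: 1.001
finger_force: 0.0
```

```bash
python3 -c "
from h import *
print(rel([.4088,-.1719,.0035],np.radians(124)))"
```

```text
(array([ 0.0004, -0.0001,  0.0223]), array([ 0.003 , -0.0055,  0.004 ]))
```

Request:
creep_tool --offsets "1 0 0 16 0 0 0 | 1 0 0 16 0 0 0 | 1 0 0 16 0 0 0"

```text
clock: 5.0
tool_pos: [0.4094, -0.1719, 0.0107]
eef_rot: [-0.294, 0.956, 0.001, -0.002]
contact_force: [-0.7, -0.8, -0.2]
opening: 1.0
finger_force: 0.0
```

```bash
python3 -c "
from h import *
print(rel([.4088,-.1719,.0035],np.radians(124)))"
```

```text
(array([0.0005, 0.0004, 0.0072]), array([ 0.0032, -0.0025,  0.0025]))
```

Scaled: 0.006 m is 6.

Request:
creep_tool --offsets "1 0 0 6 0 0 0 | 1 0 0 6 0 0 0 | 0.5 0 0 6 0 0 0 | 0.5 0 0 6 0 0 0 | 0.5 0 0 6 0 0 0 | 0.5 0 0 6 0 0 0 | 0.5 0 0 6 0 0 0 | 0.5 0 0 6 0 0 0" --clamp_n 35

```text
clock: 5.8
tool_pos: [0.4083, -0.173, 0.005]
eef_rot: [-0.293, 0.956, 0.001, -0.002]
contact_force: [-0.4, -0.7, 1.9]
opening: 0.593
finger_force: 35.0
```

Scaled: -0.08 m is -80, -0.11 m is -110.

Request:
creep_tool --offsets "0.5 0 0 -30 0 0 0 | 0.5 0 0 -80 0 0 0 | 0.5 0 0 -110 0 0 0 | 0.5 0 0 -110 0 0 0 | 0.5 0 0 -110 0 0 0"

```text
clock: 6.3
tool_pos: [0.41, -0.1731, 0.1176]
eef_rot: [-0.292, 0.956, -0.0, -0.0]
contact_force: [0.4, -0.1, -1.7]
opening: 0.597
finger_force: 35.0
```

```bash
python3 -c "
from h import *
print(rel([.515,.0125,.097],np.radians(84.7)))"
```

```text
(array([-0.1908,  0.0952,  0.0204]), array([-3.000e-04, -4.000e-04,  6.857e-01]))
```

Scaled: -0.191 m is -191, -0.16 m is -160.

Request:
creep_tool --offsets "0.5 -40 20 0 0 0 0.15 | 0.5 -80 40 0 0 0 0.3 | 0.5 -120 60 0 0 0 0.45 | 0.5 -160 80 10 0 0 0.6 | 0.5 -191 95 18 0 0 0.686 | 0.5 -191 95 18 0 0 0.686 | 0.5 -191 95 18 0 0 0.686 | 0.5 -191 95 18 0 0 0.686 | 0.5 -191 95 18 0 0 0.686"

```text
clock: 7.2
tool_pos: [0.5129, 0.0108, 0.096]
eef_rot: [0.047, 0.999, -0.001, -0.003]
contact_force: [-0.4, -0.8, -1.9]
opening: 0.595
finger_force: 35.0
```

```bash
python3 -c "
from h import *
print(rel([.515,.0125,.097],np.radians(84.7)))
print(rel([.580,.0065,.097],np.radians(84.7)))"; python3 snap.py F
```

```text
(array([-0.002 ,  0.0019, -0.0011]), array([-0.0022, -0.0067, -0.0013]))
(array([-0.0672,  0.002 , -0.0015]), array([-0.0022, -0.0067, -0.0013]))
```

Request:
creep_tool --offsets "0.5 -15 2 -1 0 0 0 | 0.5 -30 2 -1 0 0 0 | 0.5 -40 2 -1 0 0 0 | 0.5 -50 2 -1 0 0 0 | 0.5 -50 2 -1 0 0 0"

```text
clock: 7.75
tool_pos: [0.5649, 0.0088, 0.0971]
eef_rot: [0.047, 0.999, -0.0, -0.002]
contact_force: [-0.0, -0.5, -2.3]
opening: 0.593
finger_force: 35.0
```

Request:
creep_tool --offsets "0.5 -6 0 0 0 0 0 | 0.5 -12 0 0 0 0 0 | 0.5 -12 0 0 0 0 0"

```text
clock: 8.05
tool_pos: [0.5762, 0.008, 0.0969]
eef_rot: [0.046, 0.999, -0.001, -0.002]
contact_force: [0.9, -1.9, -1.8]
opening: 0.594
finger_force: 35.0
```

```bash
python3 -c "
from h import *
print(rel([.580,.0065,.097],np.radians(84.7)))"
```

```text
(array([-0.0039, -0.0011, -0.0001]), array([-0.0016, -0.0049, -0.0004]))
```

Request:
creep_tool --offsets "0.5 -4 -1 0 0 0 0 | 0.5 -4 -1 0 0 0 0 | 0.5 -4 -1 0 0 0 0"

```text
clock: 8.35
tool_pos: [0.5795, 0.0073, 0.0969]
eef_rot: [0.046, 0.999, -0.0, -0.003]
contact_force: [0.8, -1.3, -2.4]
opening: 0.591
finger_force: 35.0
```

Request:
creep_tool --offsets "0.5 0 0 0 0 0 0.15 | 0.5 0 0 0 0 0 0.3 | 0.5 0 0 0 0 0 0.45 | 0.5 0 0 0 0 0 0.6 | 0.5 0 0 0 0 0 0.6"

```text
clock: 8.85
tool_pos: [0.5797, 0.0086, 0.0971]
eef_rot: [0.339, 0.941, -0.001, -0.002]
contact_force: [-0.1, -0.2, -1.3]
opening: 0.593
finger_force: 35.0
```

```bash
python3 -c "
from h import *
print(rel([.580,.0065,.097],np.radians(16)))"
```

```text
(array([-0.0016, -0.0014,  0.0001]), array([-0.004 , -0.0029,  0.6003]))
```

Scaled: -0.0015 m is -1.5, -0.0014 m is -1.4.

Request:
creep_tool --offsets "0.5 -1.5 -1.4 0 0 0 0.15 | 0.5 -1.5 -1.4 0 0 0 0.3 | 0.5 -1.5 -1.4 0 0 0 0.45 | 0.5 -1.5 -1.4 0 0 0 0.6 | 0.5 -1.5 -1.4 0 0 0 0.6"

```text
clock: 9.35
tool_pos: [0.5799, 0.0066, 0.097]
eef_rot: [0.6, 0.8, -0.001, -0.002]
contact_force: [0.3, 0.5, -2.0]
opening: 0.596
finger_force: 35.0
```

```bash
python3 -c "
from h import *
print(rel([.580,.0065,.093],np.radians(16)))"
```

```text
(array([-0.0001,  0.0001,  0.004 ]), array([-0.0048, -0.0017,  0.0035]))
```

Request:
creep_tool --offsets "0.5 0 0 1.5 0 0 0 | 0.5 0 0 3 0 0 0 | 0.5 0 0 3 0 0 0"

```text
clock: 9.65
tool_pos: [0.5799, 0.0063, 0.0937]
eef_rot: [0.601, 0.799, -0.001, -0.002]
contact_force: [0.7, 1.8, -2.3]
opening: 0.592
finger_force: 35.0
```

Request:
creep_tool --offsets "0.5 0 0 1 0 0 0 | 0.5 0 0 1.5 0 0 0 | 0.5 0 0 1.5 0 0 0"

```text
clock: 9.95
tool_pos: [0.58, 0.0063, 0.0932]
eef_rot: [0.601, 0.799, -0.001, -0.002]
contact_force: [-1.7, 2.4, 5.2]
opening: 0.592
finger_force: 35.0
```

Request:
creep_tool --offsets "0.74 0 0 0 0 0 0 | 0.74 0 0 0 0 0 0 | 0.74 0 0 0 0 0 0 | 0.74 0 0 -30 0 0 0 | 0.74 0 0 -80 0 0 0 | 0.74 0 0 -125 0 0 0 | 0.74 0 0 -125 0 0 0 | 0.74 0 0 -125 0 0 0"

```text
clock: 10.75
tool_pos: [0.5809, 0.0053, 0.2183]
eef_rot: [0.602, 0.798, -0.001, -0.001]
contact_force: [0.2, -0.0, -0.6]
opening: 0.743
finger_force: 0.0
```

```bash
python3 snap.py G
```

Run:
```python
from h import *
import pickle
p=pickle.load(open('pics/G.pkl','rb'));im=cv2.imread('pics/G.png')
def circ(z,rr): 
    t=np.linspace(0,2*np.pi,80);return np.c_[.58+rr*np.cos(t),.0065+rr*np.sin(t),0*t+z]
k=4;o=proj(p,[.58,.0065,.1])[0].astype(int)-[100,75];print(o)
c=cv2.resize(im[o[1]:o[1]+150,o[0]:o[0]+200],None,fx=k,fy=k,interpolation=cv2.INTER_CUBIC)
for z,rr in((.1,.027),(.088,.032)):cv2.polylines(c,[((proj(p,circ(z,rr))-o+.5)*k-.5).astype(int)],True,(0,0,255),1)
cv2.imwrite('pics/G2.png',c)
print(rel([.422,.13,.12],np.radians(31)))
```

```text
[224 120]
(array([ 0.1633, -0.1169,  0.0979]), array([-0.006 , -0.002 , -0.2624]))
```

View pics/G2.png

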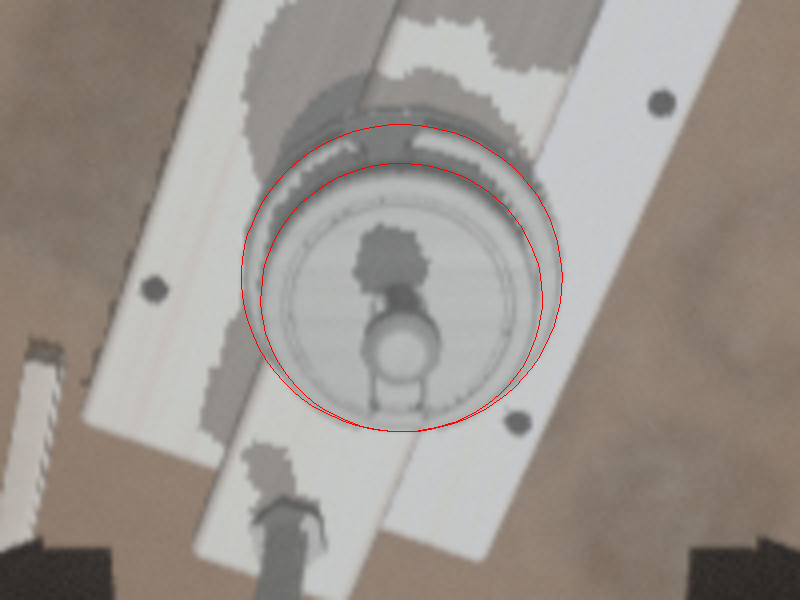

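The medium lies flat and concentric. Its slot faces down the image and the large weight's mouth is at the top, between (357,150) and (412,150). I'll compute how far from opposite they are.

Run:
```python
from h import *
import pickle
p=pickle.load(open('pics/G.pkl','rb'));o=np.array([224,120])
for l,z in [([(357,150),(412,150),(385,145)],.088),([(372,405),(425,405),(398,405)],.1)]:
    for q in l:
        X=atz(p,o+(np.array(q)+.5)/4-.5,z)-[.58,.0065,0];print(q,X[:2].round(4),np.degrees(np.arctan2(X[1],X[0])).round(1),np.hypot(*X[:2]).round(4))
for q,z in [((402,350),.1295)]:
    print(atz(p,o+(np.array(q)+.5)/4-.5,z))
```

```text
(357, 150) [-0.0158  0.0236] 123.8 0.0284
(412, 150) [-0.0055  0.0265] 101.8 0.0271
(385, 145) [-0.0108  0.026 ] 112.6 0.0282
(372, 405) [ 0.0003 -0.0221] -89.3 0.0221
(425, 405) [ 0.0103 -0.0192] -61.8 0.0218
(398, 405) [ 0.0052 -0.0207] -75.9 0.0213
[0.57995625 0.00718032 0.1295    ]
```

Request:
creep_tool --offsets "0.9 20 -20 0 0 0 -0.1 | 0.9 60 -50 0 0 0 -0.26 | 0.9 100 -80 30 0 0 -0.26 | 0.9 163 -117 98 0 0 -0.262 | 0.9 163 -117 98 0 0 -0.262 | 0.9 163 -117 98 0 0 -0.262 | 0.9 163 -117 98 0 0 -0.262 | 0.9 163 -117 98 0 0 -0.262 | 0.9 163 -117 98 0 0 -0.262"

```text
clock: 11.7
tool_pos: [0.4242, 0.1291, 0.1208]
eef_rot: [0.494, 0.87, -0.001, -0.001]
contact_force: [0.6, 0.3, -0.0]
opening: 0.9
finger_force: 0.0
```

```bash
python3 snap.py H
```

Run:
```python
from h import *
import pickle
p=pickle.load(open('pics/H.pkl','rb'));im=cv2.imread('pics/H.png')
ax=(.422,.13)
def circ(z,rr): 
    t=np.linspace(0,2*np.pi,80);return np.c_[ax[0]+rr*np.cos(t),ax[1]+rr*np.sin(t),0*t+z]
k=4;o=proj(p,[*ax,.01])[0].astype(int)-[75,75];print(o)
c=cv2.resize(im[o[1]:o[1]+150,o[0]:o[0]+150],None,fx=k,fy=k,interpolation=cv2.INTER_CUBIC)
cv2.polylines(c,[((proj(p,circ(.01,.022))-o+.5)*k-.5).astype(int)],True,(0,0,255),1)
cv2.imwrite('pics/H2.png',c)
print(rel([*ax,.12],np.radians(31)))
```

```text
[247 122]
(array([ 0.0018, -0.0014,  0.0009]), array([-0.0027, -0.0018, -0.003 ]))
```

View pics/H2.png

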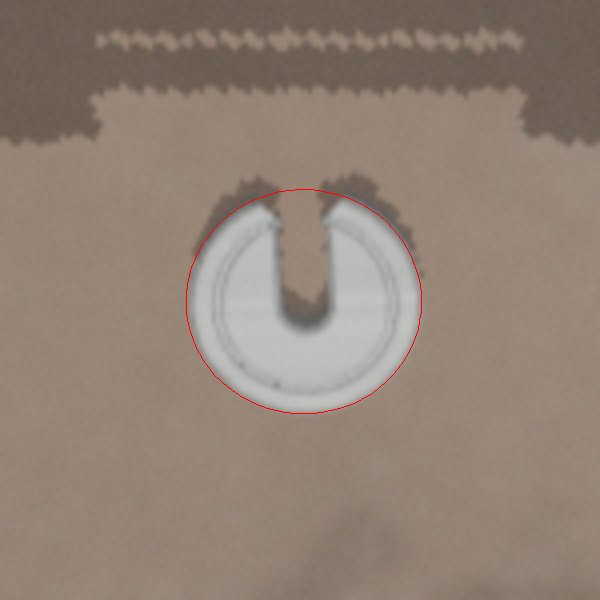

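H: the small disc lies on its projected circle at (.422,.130), slot straight up the image, so yaw is 121°. G puts the large weight's mouth at about 112.5° and the medium's slot at about -75°, roughly 7° from opposite. I'll correct that before the small weight covers it.

```bash
python3 -c "
from h import *
print(rel([.580,.0065,.19],np.radians(16)))"
```

```text
(array([-0.1851,  0.0708, -0.0697]), array([-0.0029, -0.0014,  0.2588]))
```

Scaled: -0.185 m is -185, 0.071 m is 71.

Request:
creep_tool --offsets "0.74 0 0 -50 0 0 0.1 | 0.74 -40 10 -70 0 0 0.2 | 0.74 -185 71 -70 0 0 0.26 | 0.74 -185 71 -70 0 0 0.26 | 0.74 -185 71 -70 0 0 0.26 | 0.74 -185 71 -70 0 0 0.26 | 0.74 -185 71 -70 0 0 0.26 | 0.74 -185 71 -70 0 0 0.26 | 0.74 -185 71 -70 0 0 0.26"

```text
clock: 12.65
tool_pos: [0.5778, 0.0095, 0.1896]
eef_rot: [0.6, 0.8, -0.002, -0.003]
contact_force: [0.4, 1.0, 0.1]
opening: 0.737
finger_force: 0.0
```

```bash
python3 -c "
from h import *
print(rel([.580,.0065,.0935],np.radians(16)))"
```

```text
(array([-0.0037,  0.0019,  0.0961]), array([-0.0062, -0.0025,  0.0037]))
```

Scaled: 0.09 m is 90, 0.08 m is 80.

Request:
creep_tool --offsets "0.74 -2 1 30 0 0 0 | 0.74 -3 2 60 0 0 0 | 0.74 -3 2 80 0 0 0 | 0.74 -3 2 90 0 0 0 | 0.74 -3 2 90 0 0 0 | 0.74 -3 2 90 0 0 0"

```text
clock: 13.25
tool_pos: [0.5816, 0.0064, 0.1003]
eef_rot: [0.601, 0.799, -0.001, -0.002]
contact_force: [0.5, -0.7, 0.3]
opening: 0.742
finger_force: 0.0
```

```bash
python3 -c "
from h import *
print(rel([.580,.0065,.0935],np.radians(16)))"
```

```text
(array([ 0.0005, -0.0015,  0.0068]), array([-0.0043, -0.0014,  0.0025]))
```

Scaled: 0.006 m is 6, -0.001 m is -1.

Request:
creep_tool --offsets "0.74 0 -1 6 0 0 0 | 0.74 0 -1 6 0 0 0 | 0.5 0 -1 6 0 0 0 | 0.5 0 -1 6 0 0 0 | 0.5 0 -1 6 0 0 0 | 0.5 0 -1 6 0 0 0" --clamp_n 35

```text
clock: 13.85
tool_pos: [0.5806, 0.0055, 0.0938]
eef_rot: [0.601, 0.799, -0.002, -0.002]
contact_force: [-0.4, -0.7, 1.8]
opening: 0.596
finger_force: 35.0
```

Request:
creep_tool --offsets "0.5 0 0 -3 0 0 0 | 0.5 0 0 -3 0 0 0 | 0.5 0 0 -3 0 0 -0.06 | 0.5 0 0 -3 0 0 -0.12 | 0.5 0 0 -3 0 0 -0.12 | 0.5 0 0 -3 0 0 -0.12"

```text
clock: 14.45
tool_pos: [0.5802, 0.0054, 0.0963]
eef_rot: [0.553, 0.833, -0.002, -0.002]
contact_force: [0.3, 0.7, -2.9]
opening: 0.595
finger_force: 35.0
```

Request:
creep_tool --offsets "0.5 0 0 2 0 0 0 | 0.5 0 0 3 0 0 0 | 0.5 0 0 3.5 0 0 0 | 0.5 0 0 3.5 0 0 0"

```text
clock: 14.85
tool_pos: [0.5804, 0.0055, 0.0937]
eef_rot: [0.552, 0.834, -0.002, -0.002]
contact_force: [-2.2, -0.1, 5.4]
opening: 0.594
finger_force: 35.0
```

Scaled: -0.11 m is -110, -0.08 m is -80.

Request:
creep_tool --offsets "0.74 0 0 0 0 0 0 | 0.74 0 0 0 0 0 0 | 0.74 0 0 0 0 0 0 | 0.74 0 0 -30 0 0 0 | 0.74 0 0 -80 0 0 0 | 0.74 0 0 -110 0 0 0 | 0.74 0 0 -110 0 0 0"

```text
clock: 15.55
tool_pos: [0.584, 0.0058, 0.2073]
eef_rot: [0.552, 0.834, 0.001, 0.001]
contact_force: [0.1, -0.6, -0.2]
opening: 0.739
finger_force: 0.0
```

```bash
python3 snap.py I; python3 -c "
from h import *
print(rel([.422,.13,.06],np.radians(31)))"
```

```text
(array([ 0.177 , -0.0991,  0.1451]), array([-0.0005, -0.0006, -0.1404]))
```

The rows are not in the units I measure in: shifts go in mm. I convert before sending: 0.177 m is 177, 0.13 m is 130.

Request:
creep_tool --offsets "0.74 40 -25 0 0 0 -0.07 | 0.74 80 -50 10 0 0 -0.14 | 0.74 177 -99 130 0 0 -0.14 | 0.74 177 -99 130 0 0 -0.14 | 0.74 177 -99 130 0 0 -0.14 | 0.74 177 -99 130 0 0 -0.14 | 0.74 177 -99 130 0 0 -0.14 | 0.74 177 -99 130 0 0 -0.14"

```text
clock: 16.4
tool_pos: [0.4201, 0.1294, 0.0734]
eef_rot: [0.493, 0.87, -0.002, -0.002]
contact_force: [-0.0, -0.6, 0.4]
opening: 0.74
finger_force: 0.0
```

```bash
python3 -c "
from h import *
print(rel([.422,.13,.0035],np.radians(31)))"
```

```text
(array([-0.0006,  0.0024,  0.0698]), array([-0.0059, -0.0024, -0.0004]))
```

Scaled: 0.06 m is 60, 0.05 m is 50.

Request:
creep_tool --offsets "0.74 0 1 30 0 0 0 | 0.74 0 2 50 0 0 0 | 0.74 0 2 60 0 0 0 | 0.74 0 2 60 0 0 0 | 0.74 0 2 60 0 0 0"

```text
clock: 16.9
tool_pos: [0.4249, 0.1287, 0.0226]
eef_rot: [0.493, 0.87, -0.006, -0.003]
contact_force: [-0.3, 0.2, -0.8]
opening: 0.741
finger_force: 0.0
```

```bash
python3 -c "
from h import *
print(rel([.422,.13,.0035],np.radians(31)))"
```

```text
(array([ 0.0026, -0.0016,  0.0191]), array([-0.0138,  0.0003, -0.0025]))
```

Scaled: 0.012 m is 12, 0.007 m is 7.

Request:
creep_tool --offsets "0.74 2 -1 7 -0.01 0 0 | 0.74 2 -1 12 -0.01 0 0 | 0.74 2 -1 12 -0.01 0 0 | 0.74 2 -1 12 -0.01 0 0"

```text
clock: 17.3
tool_pos: [0.4225, 0.1297, 0.0105]
eef_rot: [0.494, 0.87, -0.002, -0.001]
contact_force: [0.3, -0.7, -0.9]
opening: 0.741
finger_force: 0.0
```

```bash
python3 -c "
from h import *
print(rel([.422,.13,.0035],np.radians(31)))"
```

```text
(array([ 0.0005, -0.0003,  0.007 ]), array([-0.004 , -0.0008, -0.003 ]))
```

Scaled: 0.006 m is 6.

Request:
creep_tool --offsets "0.74 0 0 6 0 0 0 | 0.74 0 0 6 0 0 0 | 0.74 0 0 6 0 0 0 | 0.4 0 0 6 0 0 0 | 0.4 0 0 6 0 0 0 | 0.4 0 0 6 0 0 0 | 0.4 0 0 6 0 0 0" --clamp_n 30

```text
clock: 18.0
tool_pos: [0.4209, 0.131, 0.0043]
eef_rot: [0.492, 0.87, -0.002, -0.002]
contact_force: [0.5, 0.5, 2.3]
opening: 0.481
finger_force: 30.0
```

```bash
python3 -c "
from h import *
print(rel([.422,.13,.0035],np.radians(31)))"
```

```text
(array([-0.0014,  0.0005,  0.0008]), array([-0.0061, -0.0011,  0.0006]))
```

Scaled: -0.17 m is -170, -0.14 m is -140.

Request:
creep_tool --offsets "0.4 0 0 -40 0 0 0 | 0.4 0 0 -90 0 0 0 | 0.4 0 0 -140 0 0 0 | 0.4 0 0 -170 0 0 0 | 0.4 0 0 -170 0 0 0 | 0.4 0 0 -170 0 0 0"

```text
clock: 18.6
tool_pos: [0.4235, 0.1326, 0.1781]
eef_rot: [0.493, 0.87, 0.001, -0.0]
contact_force: [0.7, -0.1, -1.5]
opening: 0.48
finger_force: 30.0
```

```bash
python3 -c "
from h import *
print(rel([.644,.001,.17],np.radians(85)))"
```

```text
(array([-0.2264,  0.1213,  0.0081]), array([ 1.700e-03, -4.000e-04, -9.427e-01]))
```

Scaled: -0.226 m is -226, -0.2 m is -200.

Request:
creep_tool --offsets "0.4 -40 21 3 0 0 -0.15 | 0.4 -80 42 3 0 0 -0.3 | 0.4 -120 63 3 0 0 -0.45 | 0.4 -160 84 3 0 0 -0.6 | 0.4 -200 105 3 0 0 -0.75 | 0.4 -226 121 3 0 0 -0.9 | 0.4 -226 121 3 0 0 -0.943 | 0.4 -226 121 3 0 0 -0.943 | 0.4 -226 121 3 0 0 -0.943"

```text
clock: 19.5
tool_pos: [0.6407, 0.0004, 0.1688]
eef_rot: [0.043, 0.999, -0.001, -0.004]
contact_force: [-0.4, 0.3, -0.1]
opening: 0.481
finger_force: 30.0
```

```bash
python3 -c "
from h import *
print(rel([.644,.001,.1075],np.radians(85)))"
```

```text
(array([-0.0038,  0.0011,  0.0613]), array([-0.0033, -0.0085,  0.0007]))
```

Scaled: 0.06 m is 60, 0.055 m is 55.

Request:
creep_tool --offsets "0.4 -3 1 20 -0.003 -0.006 0 | 0.4 -3 1 40 -0.003 -0.006 0 | 0.4 -3 1 55 -0.003 -0.006 0 | 0.4 -3 1 60 -0.003 -0.006 0 | 0.4 -3 1 60 -0.003 -0.006 0 | 0.4 -3 1 60 -0.003 -0.006 0"

```text
clock: 20.1
tool_pos: [0.6449, 0.0009, 0.1105]
eef_rot: [0.043, 0.999, 0.0, 0.0]
contact_force: [0.9, 0.5, -0.8]
opening: 0.483
finger_force: 30.0
```

```bash
python3 -c "
from h import *
print(rel([.580,.0065,.1075],np.radians(85)))"
```

```text
(array([0.0651, 0.    , 0.003 ]), array([0.0007, 0.0005, 0.0008]))
```

Scaled: 0.0025 m is 2.5, 0.05 m is 50.

Request:
creep_tool --offsets "0.4 15 0 2.5 0 0 0 | 0.4 30 0 2.5 0 0 0 | 0.4 40 0 2.5 0 0 0 | 0.4 50 0 2.5 0 0 0 | 0.4 50 0 2.5 0 0 0"

```text
clock: 20.6
tool_pos: [0.5942, 0.0051, 0.1085]
eef_rot: [0.043, 0.999, 0.0, 0.0]
contact_force: [0.2, 0.3, -1.0]
opening: 0.481
finger_force: 30.0
```

Request:
creep_tool --offsets "0.4 6 0 0 0 0 0 | 0.4 12 0 0 0 0 0 | 0.4 12 0 0 0 0 0"

```text
clock: 20.9
tool_pos: [0.5822, 0.0059, 0.1077]
eef_rot: [0.043, 0.999, 0.0, -0.0]
contact_force: [0.0, 0.3, -1.3]
opening: 0.479
finger_force: 30.0
```

```bash
python3 -c "
from h import *
print(rel([.580,.0065,.1075],np.radians(85)))"
```

```text
(array([0.0022, 0.0004, 0.0002]), array([-0.    , -0.0006,  0.0014]))
```

Scaled: 0.0005 m is 0.5, 0.0035 m is 3.5.

Request:
creep_tool --offsets "0.4 3.5 0.5 0 0 0 0 | 0.4 3.5 0.5 0 0 0 0 | 0.4 3.5 0.5 0 0 0 0"

```text
clock: 21.2
tool_pos: [0.5795, 0.0067, 0.1075]
eef_rot: [0.043, 0.999, 0.0, 0.0]
contact_force: [0.4, 0.1, -1.3]
opening: 0.482
finger_force: 30.0
```

Request:
creep_tool --offsets "0.4 0 0 0 0 0 0.15 | 0.4 0 0 0 0 0 0.3 | 0.4 0 0 0 0 0 0.45 | 0.4 0 0 0 0 0 0.54 | 0.4 0 0 0 0 0 0.54"

```text
clock: 21.7
tool_pos: [0.5797, 0.0068, 0.1077]
eef_rot: [0.308, 0.951, 0.0, 0.0]
contact_force: [0.1, -0.3, -1.0]
opening: 0.48
finger_force: 30.0
```

```bash
python3 -c "
from h import *
print(rel([.5795,.0078,.1075],np.radians(23)))"
```

```text
(array([0.0007, 0.0007, 0.0002]), array([3.00e-04, 4.00e-04, 5.43e-01]))
```

Request:
creep_tool --offsets "0.4 0.7 0.7 0 0 0 0.15 | 0.4 0.7 0.7 0 0 0 0.3 | 0.4 0.7 0.7 0 0 0 0.45 | 0.4 0.7 0.7 0 0 0 0.543 | 0.4 0.7 0.7 0 0 0 0.543 | 0.4 0.7 0.7 0 0 0 0.543"

```text
clock: 22.3
tool_pos: [0.5792, 0.0077, 0.1075]
eef_rot: [0.55, 0.835, 0.0, -0.0]
contact_force: [-0.3, 0.0, -1.3]
opening: 0.484
finger_force: 30.0
```

Request:
creep_tool --offsets "0.4 0 0 1.5 0 0 0 | 0.4 0 0 2.5 0 0 0 | 0.4 0 0 2.5 0 0 0"

```text
clock: 22.6
tool_pos: [0.579, 0.0075, 0.1047]
eef_rot: [0.552, 0.834, -0.0, -0.0]
contact_force: [-0.3, -0.2, -1.0]
opening: 0.482
finger_force: 30.0
```

Scaled: 0.001 m is 1, 0.0005 m is 0.5.

Request:
creep_tool --offsets "0.4 0 0 0.5 0 0 0 | 0.4 0 0 1 0 0 0 | 0.4 0 0 1 0 0 0"

```text
clock: 22.9
tool_pos: [0.5792, 0.0076, 0.1044]
eef_rot: [0.552, 0.834, -0.0, 0.0]
contact_force: [-1.1, -0.5, 3.8]
opening: 0.481
finger_force: 30.0
```

Scaled: -0.11 m is -110, -0.08 m is -80.

Request:
creep_tool --offsets "0.62 0 0 0 0 0 0 | 0.62 0 0 0 0 0 0 | 0.62 0 0 0 0 0 0 | 0.62 0 0 -30 0 0 0 | 0.62 0 0 -80 0 0 0 | 0.62 0 0 -110 0 0 0 | 0.62 0 0 -110 0 0 0"

```text
clock: 23.6
tool_pos: [0.5819, 0.0089, 0.2184]
eef_rot: [0.552, 0.834, 0.003, 0.003]
contact_force: [-0.5, 0.7, -0.1]
opening: 0.622
finger_force: 0.0
```

```bash
python3 snap.py J
```

Run:
```python
from h import *
import pickle
L=[]
for n,zs in [('I',((.1,.027),(.088,.032))),('J',((.11,.022),(.1,.027),(.088,.032)))]:
    p=pickle.load(open(f'pics/{n}.pkl','rb'));im=cv2.imread(f'pics/{n}.png')
    t=np.linspace(0,2*np.pi,80)
    k=4;o=proj(p,[.58,.0065,.1])[0].astype(int)-[50,55];print(n,o)
    c=cv2.resize(im[o[1]:o[1]+110,o[0]:o[0]+100],None,fx=k,fy=k,interpolation=cv2.INTER_CUBIC)
    for z,rr in zs: cv2.polylines(c,[((proj(p,np.c_[.58+rr*np.cos(t),.0065+rr*np.sin(t),0*t+z])-o+.5)*k-.5).astype(int)],True,(0,0,255),1)
    L.append(c)
cv2.imwrite('pics/IJ.png',np.hstack(L))
```

```text
I [268 143]
J [269 143]
```

View pics/IJ.png

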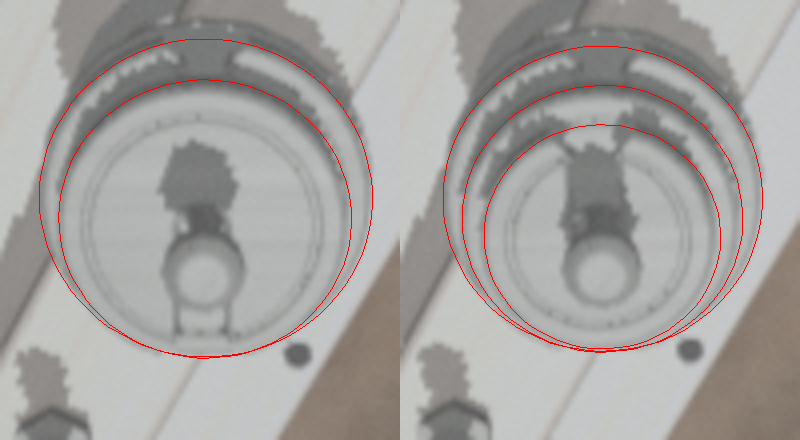

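All three weights are concentric with their expected circles and flat: large slot up the image, medium down, small up. Next I'll check the lever grip's position.

Run:
```python
from h import *
import pickle
P={'A':pickle.load(open('pics/A.pkl','rb')),'top':r.camera_params('top'),'side':r.camera_params('side')}
yd=np.array([np.sin(np.radians(5.3)),np.cos(np.radians(5.3)),0]);g=np.array([.58,.0065,.114])+.124*yd;print(g)
obs=[]
for n,f in [('A','A'),('top','top0'),('side','side0')]:
    uv=proj(P[n],[g-.02*yd,g,g+.02*yd]);im=cv2.imread(f'pics/{f}.png').astype(int)
    u,v=uv[1].astype(int);w=im[v-16:v+17,u-25:u+26].max(2)<70
    num,lab,st,ce=cv2.connectedComponentsWithStats(w.astype(np.uint8));i=1+st[1:,4].argmax() if num>1 else 0
    m=ce[i]+[u-25,v-16];print(n,uv.round(1).tolist(),'blob',m.round(1),st[i]);obs.append((P[n],m))
print(tri(obs),tri(obs[1:]))
print(rel([g[0]+.005*yd[0],g[1]+.005*yd[1],.17],np.radians(-5.3)))
```

```text
[0.59145395 0.12996986 0.114     ]
A [[364.4, 333.9], [385.5, 335.5], [406.6, 337.1]] blob [385.1 340.8] [   0    9   51   24 1029]
top [[269.6, 195.3], [261.5, 194.7], [253.5, 194.1]] blob [262.  194.8] [18 15 16  5 69]
side [[290.6, 156.4], [287.3, 151.0], [284.1, 145.6]] blob [287.6 150.1] [22 11  8 11 41]
(array([0.59062745, 0.12762476, 0.12133768]), [np.float64(0.89), np.float64(0.52), np.float64(0.72)]) (array([0.59058004, 0.12756445, 0.12042209]), [np.float64(0.39), np.float64(0.39)])
(array([0.1125, 0.0598, 0.0461]), array([ 4.400e-03, -1.000e-04,  4.935e-01]))
```

The lever grip is where the geometry puts it, within 1 px in the top and side views.

Request:
creep_tool --offsets "0.5 40 20 0 0 0 0.15 | 0.5 80 40 0 0 0 0.3 | 0.5 112.5 60 10 0 0 0.45 | 0.5 112.5 60 30 0 0 0.4935 | 0.5 112.5 60 46 0 0 0.4935 | 0.5 112.5 60 46 0 0 0.4935 | 0.5 112.5 60 46 0 0 0.4935"

```text
clock: 24.35
tool_pos: [0.5899, 0.1342, 0.1671]
eef_rot: [0.739, 0.674, -0.001, -0.001]
contact_force: [0.2, -0.6, -0.2]
opening: 0.499
finger_force: 0.0
```

```bash
python3 -c "
from h import *
print(rel([.592,.135,.104],np.radians(-5.3)))"
```

```text
(array([0.001 , 0.0021, 0.0631]), array([-0.0021,  0.0007,  0.0003]))
```

Scaled: 0.062 m is 62, 0.05 m is 50.

Request:
creep_tool --offsets "0.5 1 2 25 0 0 0 | 0.5 1 2 50 0 0 0 | 0.5 1 2 62 0 0 0 | 0.5 1 2 62 0 0 0 | 0.5 1 2 62 0 0 0"

```text
clock: 24.85
tool_pos: [0.5931, 0.1357, 0.1069]
eef_rot: [0.739, 0.674, 0.001, -0.0]
contact_force: [-0.4, 0.4, 0.4]
opening: 0.495
finger_force: 0.0
```

```bash
python3 -c "
from h import *
print(rel([.592,.135,.104],np.radians(-5.3)))"
```

```text
(array([-0.0008, -0.0011,  0.0029]), array([ 0.0009, -0.001 ,  0.0001]))
```

Scaled: 0.002 m is 2, -0.001 m is -1.

Request:
creep_tool --offsets "0.05 -0.8 -1 2 0 0 0 | 0.05 -0.8 -1 2 0 0 0 | 0.05 -0.8 -1 2 0 0 0 | 0.05 -0.8 -1 2 0 0 0 | 0.05 -0.8 -1 2 0 0 0 | 0.05 -0.8 -1 2 0 0 0" --clamp_n 20

```text
clock: 25.45
tool_pos: [0.592, 0.1348, 0.1045]
eef_rot: [0.739, 0.674, 0.001, 0.0]
contact_force: [0.6, -0.4, 2.4]
opening: 0.138
finger_force: 20.0
```

Request:
creep_tool --offsets "0.05 0 -8.4 0.6 0 0 0 | 0.05 0 -16.6 2.3 0 0 0 | 0.05 0 -24.5 5.2 0 0 0 | 0.05 0 -31.9 9.2 0 0 0 | 0.05 0 -31.9 9.2 0 0 0"

```text
clock: 25.95
tool_pos: [0.5585, 0.1384, 0.0944]
eef_rot: [0.738, 0.674, -0.0, -0.001]
contact_force: [2.6, 2.0, -0.2]
opening: 0.139
finger_force: 20.0
```

Request:
creep_tool --offsets "0.05 0 -6.8 4.9 0 0 0 | 0.05 0 -12.8 10.8 0 0 0 | 0.05 0 -17.9 17.4 0 0 0 | 0.05 0 -22.1 24.7 0 0 0 | 0.05 0 -25.2 32.4 0 0 0 | 0.05 0 -25.2 32.4 0 0 0"

```text
clock: 26.55
tool_pos: [0.5349, 0.1407, 0.0613]
eef_rot: [0.739, 0.674, 0.001, -0.0]
contact_force: [6.6, 1.9, -3.9]
opening: 0.139
finger_force: 20.0
```

Scaled: 0.0075 m is 7.5, 0.004 m is 4.

Request:
creep_tool --offsets "0.05 0 -1 4 0 0 0 | 0.05 0 -1.5 7.5 0 0 0 | 0.05 0 -1.5 7.5 0 0 0"

```text
clock: 26.85
tool_pos: [0.534, 0.1409, 0.0556]
eef_rot: [0.739, 0.674, 0.001, 0.0]
contact_force: [3.7, 1.2, 8.6]
opening: 0.137
finger_force: 20.0
```

Request:
creep_tool --offsets "0.05 0 0 1.5 0 0 0 | 0.05 0 0 3 0 0 0 | 0.05 0 0 3 0 0 0"

```text
clock: 27.15
tool_pos: [0.534, 0.141, 0.054]
eef_rot: [0.739, 0.674, 0.001, 0.001]
contact_force: [2.1, 0.0, 22.6]
opening: 0.137
finger_force: 20.0
```

Request:
creep_tool --offsets "0.05 0 0 -1.5 0 0 0 | 0.4 0 0 -1.5 0 0 0 | 0.4 0 0 -1.5 0 0 0 | 0.4 0 0 -1.5 0 0 0 | 0.4 0 0 -1.5 0 0 0 | 0.4 0 0 -30 0 0 0 | 0.4 0 0 -80 0 0 0 | 0.4 0 0 -130 0 0 0 | 0.4 0 0 -180 0 0 0 | 0.4 0 0 -180 0 0 0"

```text
clock: 28.15
tool_pos: [0.536, 0.1422, 0.2378]
eef_rot: [0.739, 0.674, 0.005, 0.002]
contact_force: [0.4, 0.5, -0.1]
opening: 0.4
finger_force: 0.0
```

```bash
python3 -c "
from h import *
print(rel([.44,.03,.26],np.pi/2))"
```

```text
(array([-0.1205, -0.085 , -0.0237]), array([ 0.0035, -0.0116,  1.4782]))
```

Request:
creep_tool --offsets "0.4 0 0 -50 0 0 0 | 0.4 -50 0 -60 0 0 0 | 0.4 -90 0 -60 0 0 0 | 0.4 -90 0 -60 0 0 0 | 0.4 -90 0 -60 0 0 0"

```text
clock: 28.65
tool_pos: [0.5242, 0.0492, 0.2909]
eef_rot: [0.74, 0.673, -0.001, -0.001]
contact_force: [0.1, 0.6, -0.1]
opening: 0.399
finger_force: 0.0
```

```bash
python3 snap.py K
```

Run:
```python
from h import *
import pickle
p=pickle.load(open('pics/K.pkl','rb'));im=cv2.imread('pics/K.png')
yd=np.array([np.sin(np.radians(5.3)),np.cos(np.radians(5.3)),0]);xd=np.array([yd[1],-yd[0],0]);S=np.array([.58,.0065,0])
t=np.linspace(0,2*np.pi,80);k=2;print(proj(p,S+[0,0,.1]))
o=np.clip(proj(p,S+.06*yd+[0,0,.08])[0].astype(int)-[150,125],0,[340,150]);print(o)
side=r.snapshot('side')[:,:,::-1];top=r.snapshot('top')[:,:,::-1]
D=lambda im,X:cv2.polylines(im,[((proj(p,X)-o+.5)*k-.5).astype(int)],False,(0,0,255),1)
c=cv2.resize(im[o[1]:o[1]+250,o[0]:o[0]+300],None,fx=k,fy=k,interpolation=cv2.INTER_CUBIC)
for z,rr in ((.103,.022),(.093,.027),(.081,.032)): D(c,np.c_[S[0]+rr*np.cos(t),S[1]+rr*np.sin(t),0*t+z])
g=S+.124*yd-.059*xd+[0,0,.064];D(c,np.array([g-.02*yd,g+.02*yd]))
def cr(im,u,v): return cv2.resize(im[v-62:v+63,u-50:u+50],(200,250),interpolation=cv2.INTER_CUBIC)
cv2.imwrite('pics/K2.png',np.hstack([c,np.vstack([cr(side,300,180),cr(top,305,200)])]))
```

```text
[[384.79151492 209.63979181]]
[234  20]
```

View pics/K2.png

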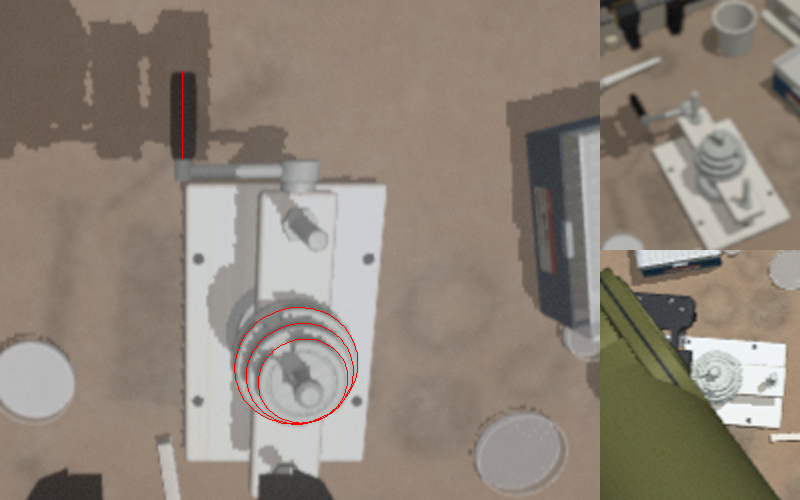

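The lever grip lies on its expected line at the stop, around (183,115). The three weights sit on the circles drawn for the lowered pan, and nothing else has been disturbed. The arm is clear.

```bash
python3 -c "
from plant import r
print(r.finish_job())"
```

```text
the job is handed in; nothing more can be done
None
```

The medium and small weights are on the stem, flat and home with their slots facing opposite the weight below, and the lever is fully down at its stop; the job was handed in at about 29 s of the 72 s allowed, but the hand-in returned no verdict.

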